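# Weigh and label a cheese wheel

## Robot

A 7-joint arm with a two-finger parallel gripper is mounted at the origin on the work surface. World frame = base frame: x ahead of the robot, y to its left, z up, the work surface at z = 0. Lengths are in m, angles in rad, forces in N, time in s.
With the tool pointing down it reaches from about 0.4 to 0.85 m from the base axis. Payload 6.9 kg.
Tool frame: the origin (TCP) lies midway between the tips of the shut fingers; the grasp point (between the pads) lies 19 mm behind it; z points along the fingers, y is the line along which they close (so a half turn about z gives the same grasp; the last joint's range is limited). The gripper opens to 85 mm and grips with 20 to 120 N. Pads are 22 mm wide; open, the fingers measure 114 mm over their backs; the gripper's body (76 mm by 85 mm) begins 54 mm behind the grasp point. The pads swing forward as they close: fully open they stand 13 mm farther back than shut.
Start: joints at [-1.056, 0.507, -0.238, 1.5, 0.126, 1.149, -0.155], TCP at [0.248, 0.573, 0.231] pointing down, gripper open.
Joint ranges: [-3.08, 3.08], [-0.24, 2.05], [-1.43, 1.35], [0, 2.5], [-1.52, 4.66], [0.17, 1.96], [-2.89, 2.89]. Speed limits (rad/s): [2.39, 2.39, 3.14, 3.14, 3.14, 3.14, 3.14].

## Interface

Orientations are given as a unit quaternion [w, x, y, z].
In Python, from station import r, viewer, order gives the robot as it stands.
- The arm moves only by the tool jog_arm, never from a script. Its argument "moves" is a list of rows, each an object of numbers: "grip": the closure, from -1 (fully open) to 1 (shut); "dx", "dy", "dz": the shift along the tool's x, y, z normalised to -1 to 1, where 1 is 0.3 m; "yaw": the turn about the tool's z normalised to -1 to 1, where 1 is pi rad. A call has 1 to 20 rows; each row shifts and turns the commanded pose from where the row before left it, along the tool's axes as they then stand; what a row does not reach is not made up. A row lasts 1/12 s, in which the tool goes at most 41.7 mm and 7.16 degrees, less where a joint would pass 70% of its speed; a pose out of reach is approached as far as the arm can. A call with a number of a shift or a turn outside -1 to 1 is refused whole. A call with a gripper value outside its range is refused whole. The fingers move at their own pace and stop on an object; "force" is the grip in N (left out, the last holds). Time passes only in rows, so rows that do not move let the fingers close. It gives the time, the measured TCP pose, the force, the opening and the grip force at its end, in the units of the state.
- r.read_state(): the state, without advancing time (a new reading comes with each control period).
- viewer.get_image(name): name is "scene" or "top" or "wrist"; returns (picture, depth): 420x560x3 uint8, red, green, blue; 420x560 float32, m along the optical axis (not along the pixel's ray), 0 where there is no reading.
- viewer.camera_params(name): a dict with "mtx" (3x3 intrinsics, pixels), "xyz" and "attitude" of the camera in the world. Camera axes: x right, y down, z forward; pixel columns grow to the right and rows downward; lengths in m; the calibration is good to about 2 mm. A picture is of the moment at which its call begins: read the wrist's pose just before it. camera_params takes no time and is no camera call; for the wrist camera it gives the pose at the moment of the call.
- order.job_done(): hands the job in; it is judged then, once.
The state is a dict: "time_s": time; "joints": joint angles; "joint_velocities": joint speeds; "tau": joint torques, N m; "tool_pos": TCP position; "tcp_rot": TCP orientation; "force": force on the tool from outside, world axes, zero at the start; "torque": the same for the moment, N m; "opening": opening from 0.0 (shut) to 1.0 (fully open); "grip_force": force on a finger pad.
Only numpy, scipy, OpenCV 4.12 (cv2) and the standard library are available. Lean on these libraries where they do the work, as an engineer would, in place of code of your own. Each camera call takes 0.05 s, during which the arm holds its last target. There are 200 camera calls.

## Task

Weigh the yellow cheese wheel and print its label: press the white key to zero the empty scale, then slide the wheel (no lifting or tipping) from the white board until it sits wholly on the steel plate, and let go of it. Then press the yellow key and last the green key. Press one key at a time, each firmly down and let it come back up before going on, and leave the other keys and everything else on the counter alone.

Things in the scene. Friction and masses are not known exactly. Their poses are not given: they have to be found in the camera images.
- cheese_wheel: the cheese to weigh: a round wheel in yellow wax with a round paper label on top, 120 mm diameter, 60 mm high (rims bevelled), about 0.7 kg, lying flat and loose on the white in-feed board. Origin at the centre of its underside, z up; its yaw means nothing. Too wide to grip: push it from the side.
- plate (a point): centre of the top face of the steel weighing plate, 220 mm (x) by 200 mm (y), fixed 50 mm above the counter; it may be turned a little about the vertical, and x, y turn with it. A black stop rail, 12 mm high, stands along its -y edge (y = -100 to -110 mm). The wheel comes from the +y side.
- station: the fixed unit of plate and in-feed board; origin on the counter below the plate's centre, axes as the plate's. The white in-feed board, 220 mm wide in x, is level with the plate and continues it from y = 104 to 314 mm, across a 4 mm gap. The wheel starts on it and slides along -y on to the plate.
- panel: fixed black key panel, 250 mm (x) by 160 mm (y), 45 mm high, right of the plate. Origin at the centre of its underside, z up. A grey display ridge, 80 mm high, crosses its +x end (x = 82 to 118 mm). Six square keys stand on it in three rows of two, 66 mm apart in x and 68 mm in y, square to it; which is where varies.
- key_white_top (a point): centre of the top face of the white key, a 42 mm square cap (zeroes the scale); its top is 67 mm above the counter when up, in a grey 54 mm bezel whose top is 55 mm above the counter. The point moves down with the key.
- key_yellow_top (a point): centre of the top face of the yellow key, a 42 mm square cap (selects this cheese); its top is 67 mm above the counter when up, in a grey 54 mm bezel whose top is 55 mm above the counter. The point moves down with the key.
- key_green_top (a point): centre of the top face of the green key, a 42 mm square cap (prints the label); its top is 67 mm above the counter when up, in a grey 54 mm bezel whose top is 55 mm above the counter. The point moves down with the key.
- key_blue_top (a point): centre of the top face of the blue key, a 42 mm square cap (not used in this job; leave alone); its top is 67 mm above the counter when up, in a grey 54 mm bezel whose top is 55 mm above the counter. The point moves down with the key.
- key_black_top (a point): centre of the top face of the black key, a 42 mm square cap (not used in this job; leave alone); its top is 67 mm above the counter when up, in a grey 54 mm bezel whose top is 55 mm above the counter. The point moves down with the key.
- key_red_top (a point): centre of the top face of the red key, a 42 mm square cap (not used in this job; leave alone); its top is 67 mm above the counter when up, in a grey 54 mm bezel whose top is 55 mm above the counter. The point moves down with the key.
- key_white (a joint): travel of the white key, m: 0 up, 0.008 fully down. Pressed straight down; the spring takes 1.5 N to start and 5 N fully down, and returns the key when let go.
- key_yellow (a joint): travel of the yellow key, m: 0 up, 0.008 fully down. Pressed straight down; the spring takes 1.5 N to start and 5 N fully down, and returns the key when let go.
- key_green (a joint): travel of the green key, m: 0 up, 0.008 fully down. Pressed straight down; the spring takes 1.5 N to start and 5 N fully down, and returns the key when let go.
- key_blue (a joint): travel of the blue key, m: 0 up, 0.008 fully down. Pressed straight down; the spring takes 1.5 N to start and 5 N fully down, and returns the key when let go.
- key_black (a joint): travel of the black key, m: 0 up, 0.008 fully down. Pressed straight down; the spring takes 1.5 N to start and 5 N fully down, and returns the key when let go.
- key_red (a joint): travel of the red key, m: 0 up, 0.008 fully down. Pressed straight down; the spring takes 1.5 N to start and 5 N fully down, and returns the key when let go.
- red_wheel: bystander: a like wheel in red wax, 120 mm diameter, 60 mm high, beyond the plate; origin under its centre
- sanitiser: bystander: white bottle with blue cap, 64 mm diameter, 160 mm high, right of the panel; origin under its centre
- tub: bystander: white open tub, 90 mm diameter, 70 mm high, beyond the plate and panel; origin under its centre
- pack: bystander: wrapped slab of cheese, 130 x 90 x 29 mm, near the robot; origin under its centre
- label_roll: bystander: roll of paper labels standing on its end, 90 mm diameter, 50 mm high, near the robot; origin under its centre
- cheese_plane: bystander: spatula-like cheese slice lying on a wooden board beyond the in-feed board's end, left; origin under its middle
Not all that is in view belongs to the job. Of the things shaped like the cheese_wheel, the yellow one is meant.

How it is judged:
On the way, in this order (a step that is already met when the one before it is completed fails the run):
1. the white key is pressed down (6 mm or more of its 8 mm) (value of joint key_white above 0.006 m), for 0.05 s.
2. the white key has come back up (value of joint key_white below 0.002 m), for 0.1 s.
3. the yellow wheel lies wholly on the steel plate, at rest and let go (x of cheese_wheel in the frame of plate between -0.052 and 0.052 m and y of cheese_wheel in the frame of plate between -0.045 and 0.042 m and z of cheese_wheel in the frame of plate between -0.006 and 0.006 m and linear speed of cheese_wheel below 0.01 m/s and angle between cheese_wheel's own z axis and vertical below 0.1 rad and contact force between each of the arm, the fingers and cheese_wheel below 0.3 N), for 0.2 s.
4. the yellow key is pressed down (6 mm or more of its 8 mm) (value of joint key_yellow above 0.006 m), for 0.05 s.
5. the yellow key has come back up (value of joint key_yellow below 0.002 m), for 0.1 s.
6. the green key is pressed down (6 mm or more of its 8 mm) (value of joint key_green above 0.006 m), for 0.05 s.
7. the green key has come back up (value of joint key_green below 0.002 m), for 0.1 s.
At the end, for the whole second after the job is handed in: The yellow wheel lies flat, at rest and untouched, wholly on the steel plate (its centre within 52 mm of the plate's centre along x and between -45 and +42 mm along y), all six keys are up (under 2 mm), and the bystanders are at rest (all of step 3 and value of joint each of key_white, key_yellow, key_green, key_blue, key_black, key_red below 0.002 m and linear speed of each of red_wheel, sanitiser, tub, pack, label_roll, cheese_plane below 0.02 m/s).
It fails at once if the blue, black or red key is pressed (3 mm or more), or two keys are down at once (value of joint any of key_blue, key_black, key_red above 0.003 m or value of joint each of key_white, key_yellow above 0.003 m or value of joint each of key_white, key_green above 0.003 m or value of joint each of key_yellow, key_green above 0.003 m).
It fails at once if the white key is pressed while the wheel is on the plate (value of joint key_white above 0.003 m and y of cheese_wheel in the frame of plate below 0.14 m).
It fails at once if the yellow or green key is pressed while the wheel is not wholly on the plate (value of joint any of key_yellow, key_green above 0.003 m and not (x of cheese_wheel in the frame of plate between -0.052 and 0.052 m and y of cheese_wheel in the frame of plate between -0.045 and 0.042 m and z of cheese_wheel in the frame of plate between -0.006 and 0.006 m)).
It fails at once if the wheel is lifted more than 15 mm off, or leaves, the board and plate, or is tipped over 0.35 rad (z of cheese_wheel in the frame of plate above 0.015 m or z of cheese_wheel in the frame of plate below -0.015 m or angle between cheese_wheel's own z axis and vertical above 0.35 rad).
It fails at once if a bystander is moved more than 25 mm (distance of any of red_wheel, sanitiser, tub, pack, label_roll, cheese_plane from where it was at the start of the episode above 0.025 m).
It also fails if it takes over 64 s, if anything falls off the work surface, if the arm or the gripper's body presses on something with over 40 N, if the wrist force passes 120 N, or if a joint passes its speed limit or range.

## Working session

There is one attempt and no reset: what is moved stays moved. The work goes in short steps, Python scripts to look and compute and a tool call to move; the robot and the scene stay as the last step left them, time stands still between calls to the robot, and variables do not carry over. Pictures are saved under pics/ and viewed, at most 10 in all, crops included, and the job is handed in when it is done.

Besides the shell and the picture viewer there is one more tool, called after "Emit:" as name(argument=value, ...) on one line, values as JSON. jog_arm: Moves the arm, as the interface text tells. Scaled input: -1 to 1 covers 0.3 m each way for a shift and pi rad each way for a turn. Its arguments: {"type":"object","properties":{"moves":{"type":"array"},"force":{"type":"number"}},"required":["moves"]}

```bash
mkdir -p pics; cat > h.py <<'E'
import numpy as np, cv2
from scipy.spatial.transform import Rotation as R
from station import r, viewer, order
def rot(q): return R.from_quat([q[1],q[2],q[3],q[0]]).as_matrix()
def snap(name, f=None):
    p=viewer.camera_params(name); im,d=viewer.get_image(name)
    if f: cv2.imwrite('pics/'+f,im[:,:,::-1])
    return im,d,p
def cam(p):
    a=np.array(p['attitude'],float)
    return np.array(p['mtx']), (a if a.shape==(3,3) else rot(a)), np.array(p['xyz'])
def atz(p,u,v,z):
    K,A,t=cam(p); ray=A@np.linalg.inv(K)@np.array([u,v,1.]); return t+ray*(z-t[2])/ray[2]
def cloud(p,d):
    K,A,t=cam(p); v,u=np.indices(d.shape)
    P=np.stack([(u-K[0,2])/K[0,0]*d,(v-K[1,2])/K[1,1]*d,d],-1); return P@A.T+t
E
python3 - <<'E'
from h import *
s=r.read_state(); print(s['time_s'],s['tool_pos'],s['tcp_rot'],s['opening'],s['force'])
for n in('top','scene'):
    im,d,p=snap(n,n+'1.png'); print(n,p)
    np.savez(n+'1.npz',im=im,d=d)
E
```

```text
0.0 [0.24832876 0.57299498 0.23043439] [-1.64484183e-04  2.03000257e-01  9.79178284e-01 -8.70153929e-04] 0.9970806410625852 [-0.21074326  0.02154148 -0.04696688]
top {'mtx': array([[507.53011614,   0.        , 284.90770358],
       [  0.        , 507.53011614, 218.19397635],
       [  0.        ,   0.        ,   1.        ]]), 'xyz': array([0.35583763, 0.067875  , 1.6221854 ]), 'attitude': array([-0.03159627,  0.71147512, -0.70100525,  0.03736937])}
scene {'mtx': array([[467.50404474,   0.        , 277.8668405 ],
       [  0.        , 467.50404474, 205.31760967],
       [  0.        ,   0.        ,   1.        ]]), 'xyz': array([ 1.38817402, -0.40017069,  1.21249994]), 'attitude': array([-0.29196548,  0.80034447,  0.49061235, -0.1830421 ])}
```

View pics/top1.png

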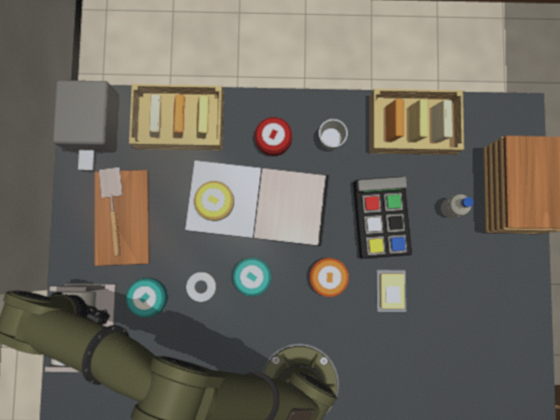

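View pics/scene1.png

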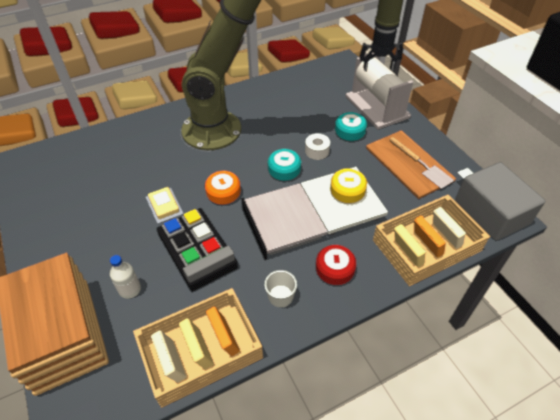

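The top picture shows the yellow wheel at (213,200) on the white board and the plate centred near (291,206). The keys are red (372,203), green (394,201), white (375,224), black (396,222), yellow (376,245) and blue (398,243). I'll enlarge this area to read it more closely.

```bash
python3 - <<'E'
from h import *
im=cv2.imread('pics/top1.png')
c=np.hstack([cv2.resize(im[150:260,178:338],None,fx=3.2,fy=3.2,interpolation=cv2.INTER_CUBIC),cv2.resize(im[170:265,345:420],None,fx=3.6,fy=3.705,interpolation=cv2.INTER_CUBIC)[:352]])
print(c.shape);cv2.imwrite('pics/crop1.png',c)
p=viewer.camera_params('top'); d=np.load('top1.npz')['d']; P=cloud(p,d)
for n,u,v in [('wheel',213,210),('wheelc',213,200),('plate',291,206),('board',240,180),('red',372,203),('green',394,201),('white',375,224),('black',396,222),('yellow',376,245),('blue',398,243),('count',340,200),('redw',263,137)]:
    print(n,P[v,u].round(4),atz(p,u,v,.067).round(4))
hsv=cv2.cvtColor(im,cv2.COLOR_BGR2HSV)
def cen(m,box):
    k=np.zeros_like(m);u0,v0,u1,v1=box;k[v0:v1,u0:u1]=m[v0:v1,u0:u1]
    M=cv2.moments(k,True);return M['m10']/M['m00'],M['m01']/M['m00'],M['m00']
S=hsv[...,1];V=hsv[...,2];sat=((S>130)&(V>90)).astype(np.uint8)
for n,b,z in [('wheel',(185,170,245,230),.11),('red',(362,192,384,214),.067),('green',(384,190,406,212),.067),('yellow',(366,234,387,256),.067),('blue',(387,232,410,254),.067)]:
    u,v,a=cen(sat,b);print(n,u,v,a,atz(p,u,v,z).round(4))
w=((S<60)&(V>150)).astype(np.uint8);u,v,a=cen(w,(364,213,386,235));print('white',u,v,a,atz(p,u,v,.067).round(4))
# wheel top by depth
m=(P[...,2]>.104)&(P[...,2]<.118)&(d>0);q=P[170:232,183:247][m[170:232,183:247]];print(len(q),q.min(0),q.max(0),(q.min(0)+q.max(0))/2)
E
```

```text
(352, 782, 3)
wheel [0.5255 0.2725 0.108 ] [0.5301 0.2781 0.067 ]
wheelc [0.5555 0.2731 0.1098] [0.5612 0.279  0.067 ]
plate [0.5484 0.0377 0.0495] [0.5463 0.038  0.067 ]
board [0.6282 0.1987 0.0482] [0.625  0.1971 0.067 ]
red [ 0.5586 -0.2111  0.0739] [ 0.5595 -0.2124  0.067 ]
green [ 0.5659 -0.2792  0.0732] [ 0.5668 -0.2806  0.067 ]
white [ 0.4944 -0.2214  0.0676] [ 0.4944 -0.2215  0.067 ]
black [ 0.5018 -0.2869  0.0646] [ 0.5016 -0.2863  0.067 ]
yellow [ 0.4297 -0.2242  0.0682] [ 0.4298 -0.2244  0.067 ]
blue [ 0.4371 -0.2927  0.0641] [ 0.4369 -0.2921  0.067 ]
count [ 0.5769 -0.1215 -0.0036] [ 0.5673 -0.1133  0.067 ]
redw [0.7627 0.1285 0.065 ] [0.7622 0.1284 0.067 ]
wheel 201.44303797468353 204.54430379746836 79.0 [0.5412 0.3073 0.11  ]
red 371.6904761904762 202.8095238095238 168.0 [ 0.5601 -0.2114  0.067 ]
green 393.53333333333336 200.9904761904762 105.0 [ 0.5668 -0.2792  0.067 ]
yellow 375.55828220858893 245.14723926380367 163.0 [ 0.4293 -0.223   0.067 ]
blue 397.626582278481 243.58227848101265 158.0 [ 0.4351 -0.2909  0.067 ]
white 374.10994764397907 223.67015706806282 191.0 [ 0.4954 -0.2188  0.067 ]
1051 [0.49828956 0.21679348 0.10403257] [0.61084886 0.33085971 0.11788842] [0.55456921 0.27382659 0.11096049]
```

View pics/crop1.png

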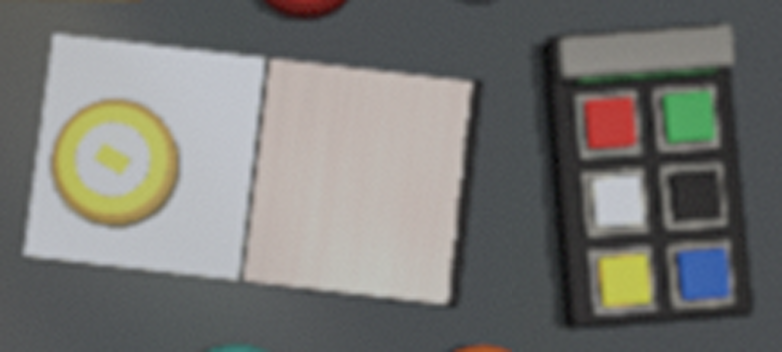

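```bash
cat >> h.py <<'E'
def tomove(target, yaw=None):
    """tool-frame shift (units of 0.3 m) and turn (units of pi) to target"""
    s=r.read_state(); A=rot(s['tcp_rot']); 
    d=A.T@(np.array(target)-s['tool_pos'])/.3
    ang=np.degrees(np.arctan2(A[1,1],A[0,1]))
    print('t',round(s['time_s'],2),'tcp',np.round(s['tool_pos'],4),'F',np.round(s['force'],1),'open',round(s['opening'],2),'tool-y deg',ang.round(2),'z',A[:,2].round(3),'shift',d.round(4))
E
python3 - <<'E'
from h import *
p=viewer.camera_params('top')
f=lambda x,y,z=.05: atz(p,178+x/3.2-.5+.5/3.2,150+y/3.2-.5+.5/3.2,z)[:2]
b={'bTL':f(53,34),'bBL':f(24,256),'bTR':f(266,58),'bBR':f(241,281),'pTL':f(270,60),'pBL':f(245,281),'pTR':f(475,80),'pBR':f(450,304)}
for k,v in b.items(): print(k,v.round(4))
# plate frame: TL=+x+y  (station x = up in image, y = left)
src=np.array([[.11,.314],[-.11,.314],[.11,.104],[-.11,.104],[.11,.1],[-.11,.1],[.11,-.1],[-.11,-.1]]);dst=np.array(list(b.values()))
ms,md=src.mean(0),dst.mean(0);U,S,Vt=np.linalg.svd((src-ms).T@(dst-md));Q=(U@Vt).T
c=md-Q@ms;print('plate',c,'yaw deg',np.degrees(np.arctan2(Q[1,0],Q[0,0])));print('res mm',((src@Q.T+c-dst)*1e3).round(1).tolist())
w=f(116,161,.09);w2=f(116,161,.11);print('wheel',w,w2)
for x in (w2,w,[.5546,.2738]): print('in plate',Q.T@(np.array(x)-c))
tomove([.495,-.22,.12])
E
```

```text
bTL [0.6883 0.3438]
bBL [0.4694 0.3649]
bTR [0.6678 0.1342]
bBR [0.4483 0.1543]
pTL [0.6659 0.1303]
pBL [0.4483 0.1504]
pTR [ 0.6492 -0.0713]
pBR [ 0.429  -0.0485]
plate [0.54829147 0.04072963] yaw deg -5.484518731084813
res mm [[-0.5, -1.0], [-0.6, -1.1], [-0.1, -0.5], [0.4, 0.5], [1.5, -0.5], [0.0, 0.4], [-1.0, 1.9], [0.2, 0.2]]
wheel [0.55827834 0.27308432] [0.55563584 0.27040568]
in plate [-0.01464096  0.22932655]
in plate [-0.01226656  0.2322455 ]
in plate [-0.01599647  0.23260633]
t 0.1 tcp [0.2483 0.5731 0.2305] F [-0.6  0.2  0.8] open 1.0 tool-y deg 66.58 z [-0.001 -0.001 -1.   ] shift [-1.8053 -2.0983  0.3718]
```

Emit:
jog_arm(moves=[{"grip":1,"yaw":0.0364},{"grip":1,"yaw":0.0364},{"grip":1,"yaw":0.0364},{"grip":1,"yaw":0.0364},{"grip":1,"yaw":0.0364},{"grip":1,"yaw":0.0364},{"grip":1,"yaw":0.0364},{"grip":1,"yaw":0.0364},{"grip":1,"yaw":0.0364},{"grip":1,"yaw":0.0364},{"grip":1,"yaw":0.0364},{"grip":1}], force=20)

```text
validation failed for argument at $.mo...
```

```bash
python3 - <<'E'
from h import *
tomove([.495,-.22,.2])
E
```

```text
t 0.1 tcp [0.2483 0.5731 0.2305] F [-0.6  0.2  0.8] open 1.0 tool-y deg 66.58 z [-0.001 -0.001 -1.   ] shift [-1.8053 -2.0987  0.1051]
```

Emit:
jog_arm(moves=[{"grip":1,"dx":0,"dy":0,"dz":0,"yaw":0.0364},{"grip":1,"dx":0,"dy":0,"dz":0,"yaw":0.0364},{"grip":1,"dx":0,"dy":0,"dz":0,"yaw":0.0364},{"grip":1,"dx":0,"dy":0,"dz":0,"yaw":0.0364},{"grip":1,"dx":0,"dy":0,"dz":0,"yaw":0.0364},{"grip":1,"dx":0,"dy":0,"dz":0,"yaw":0.0364},{"grip":1,"dx":0,"dy":0,"dz":0,"yaw":0.0364},{"grip":1,"dx":0,"dy":0,"dz":0,"yaw":0.0364},{"grip":1,"dx":0,"dy":0,"dz":0,"yaw":0.0364},{"grip":1,"dx":0,"dy":0,"dz":0,"yaw":0.0364},{"grip":1,"dx":0,"dy":0,"dz":0,"yaw":0.0364},{"grip":1,"dx":0,"dy":0,"dz":0,"yaw":0}], force=20)

```text
time_s: 1.1
tool_pos: [0.2481, 0.5733, 0.2308]
tcp_rot: [0.0, 0.742, 0.671, -0.0]
force: [0.9, -0.0, -0.1]
opening: 0.003
grip_force: 0.0
```

```bash
python3 - <<'E'
from h import *
tomove([.495,-.22,.2])
E
```

```text
t 1.1 tcp [0.2481 0.5733 0.2308] F [ 0.9 -0.  -0.1] open 0.0 tool-y deg -5.77 z [-0.    -0.001 -1.   ] shift [-2.5481  1.0846  0.105 ]
```

Emit:
jog_arm(moves=[{"grip":1,"dx":-0.09,"dy":0.09,"dz":0,"yaw":0},{"grip":1,"dx":-0.09,"dy":0.09,"dz":0,"yaw":0},{"grip":1,"dx":-0.09,"dy":0.09,"dz":0,"yaw":0},{"grip":1,"dx":-0.09,"dy":0.09,"dz":0,"yaw":0},{"grip":1,"dx":-0.09,"dy":0.09,"dz":0,"yaw":0},{"grip":1,"dx":-0.09,"dy":0.09,"dz":0,"yaw":0},{"grip":1,"dx":-0.09,"dy":0.09,"dz":0,"yaw":0},{"grip":1,"dx":-0.09,"dy":0.09,"dz":0,"yaw":0},{"grip":1,"dx":-0.09,"dy":0.09,"dz":0,"yaw":0},{"grip":1,"dx":-0.09,"dy":0.09,"dz":0,"yaw":0},{"grip":1,"dx":-0.09,"dy":0.09,"dz":0,"yaw":0},{"grip":1,"dx":-0.09,"dy":0.09,"dz":0,"yaw":0},{"grip":1,"dx":0,"dy":0,"dz":0,"yaw":0}])

```text
time_s: 2.18
tool_pos: [0.5449, 0.2108, 0.2312]
tcp_rot: [0.003, 0.743, 0.67, -0.001]
force: [1.6, -1.1, 1.2]
opening: 0.001
grip_force: 0.0
```

```bash
python3 - <<'E'
from h import *
tomove([.495,-.22,.17])
E
```

```text
t 2.18 tcp [0.5449 0.2108 0.2312] F [ 1.6 -1.1  1.2] open 0.0 tool-y deg -5.89 z [ 0.003 -0.005 -1.   ] shift [-1.4445 -0.0187  0.211 ]
```

Emit:
jog_arm(moves=[{"grip":1,"dx":-0.12,"dy":0,"dz":0,"yaw":0},{"grip":1,"dx":-0.12,"dy":0,"dz":0,"yaw":0},{"grip":1,"dx":-0.12,"dy":0,"dz":0,"yaw":0},{"grip":1,"dx":-0.12,"dy":0,"dz":0,"yaw":0},{"grip":1,"dx":-0.12,"dy":0,"dz":0.02,"yaw":0},{"grip":1,"dx":-0.12,"dy":0,"dz":0.02,"yaw":0},{"grip":1,"dx":-0.12,"dy":0,"dz":0.02,"yaw":0},{"grip":1,"dx":-0.12,"dy":0,"dz":0.02,"yaw":0},{"grip":1,"dx":-0.12,"dy":0,"dz":0.02,"yaw":0},{"grip":1,"dx":-0.12,"dy":0,"dz":0.02,"yaw":0},{"grip":1,"dx":-0.12,"dy":0,"dz":0.02,"yaw":0},{"grip":1,"dx":-0.12,"dy":-0.02,"dz":0.02,"yaw":0},{"grip":1,"dx":0,"dy":0,"dz":0,"yaw":0},{"grip":1,"dx":0,"dy":0,"dz":0,"yaw":0}])

```text
time_s: 3.35
tool_pos: [0.4912, -0.2118, 0.1828]
tcp_rot: [-0.0, 0.741, 0.672, -0.001]
force: [1.2, 0.4, 0.5]
opening: -0.0
grip_force: 0.0
```

```bash
python3 - <<'E'
from h import *
tomove([.495,-.22,.08])
im,d,p=snap('wrist','w1.png'); P=cloud(p,d); np.savez('w1.npz',im=im,d=d,P=P)
K,A,t=cam(p); print(t)
for n,X in [('white',[.495,-.22,.067]),('yellow',[.4295,-.2235,.067]),('green',[.5668,-.280,.067])]:
    q=K@(A.T@(np.array(X)-t));print(n,q[:2]/q[2])
E
```

```text
t 3.35 tcp [ 0.4912 -0.2118  0.1828] F [1.2 0.4 0.5] open -0.0 tool-y deg -5.6 z [-0.002 -0.    -1.   ] shift [-0.0257  0.0156  0.3426]
[ 0.49938979 -0.13713678  0.3250071 ]
white [289.42600573 209.95520091]
yellow [212.60619874 220.94198989]
green [376.70297341 266.99090393]
```

View pics/w1.png

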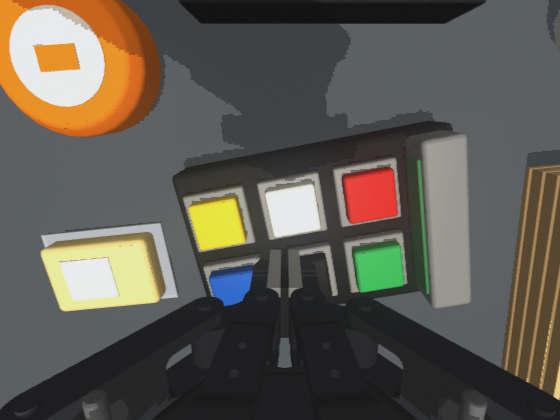

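The wrist view shows white at (292,210), yellow at (217,223), green at (379,267) and red at (371,195). That is within 3 px of what the top camera predicted.

```bash
python3 - <<'E'
from h import *
p=viewer.camera_params('wrist')
for n,u,v in [('white',292,210),('yellow',217,223),('green',379,267),('red',371,195)]: print(n,atz(p,u,v,.067).round(4), np.load('w1.npz')['P'][v,u].round(4))
tomove([.496,-.2195,.075])
E
```

```text
white [ 0.4982 -0.2181  0.067 ] [ 0.4971 -0.22    0.0678]
yellow [ 0.4339 -0.2237  0.067 ] [ 0.4326 -0.2261  0.0658]
green [ 0.5701 -0.2779  0.067 ] [ 0.5686 -0.2798  0.0677]
red [ 0.5641 -0.2112  0.067 ] [ 0.5633 -0.2139  0.0657]
t 3.4 tcp [ 0.4922 -0.2098  0.183 ] F [-0.1  0.1  0.9] open -0.0 tool-y deg -5.45 z [-0.001  0.001 -1.   ] shift [-0.0313  0.016   0.3599]
```

Emit:
jog_arm(moves=[{"grip":1,"dx":-0.031,"dy":0.016,"dz":0,"yaw":0},{"grip":1,"dx":0,"dy":0,"dz":0.06,"yaw":0},{"grip":1,"dx":0,"dy":0,"dz":0.06,"yaw":0},{"grip":1,"dx":0,"dy":0,"dz":0.06,"yaw":0},{"grip":1,"dx":0,"dy":0,"dz":0.06,"yaw":0},{"grip":1,"dx":0,"dy":0,"dz":0.06,"yaw":0},{"grip":1,"dx":0,"dy":0,"dz":0.04,"yaw":0},{"grip":1,"dx":0,"dy":0,"dz":0.02,"yaw":0},{"grip":1,"dx":0,"dy":0,"dz":0,"yaw":0},{"grip":1,"dx":0,"dy":0,"dz":0,"yaw":0}])

```text
time_s: 4.23
tool_pos: [0.4971, -0.2187, 0.0755]
tcp_rot: [0.0, 0.74, 0.673, 0.0]
force: [-0.0, -0.0, 0.7]
opening: -0.0
grip_force: 0.0
```

Emit:
jog_arm(moves=[{"grip":1,"dx":0,"dy":0,"dz":0.02,"yaw":0},{"grip":1,"dx":0,"dy":0,"dz":0.02,"yaw":0},{"grip":1,"dx":0,"dy":0,"dz":0.01,"yaw":0},{"grip":1,"dx":0,"dy":0,"dz":0.005,"yaw":0},{"grip":1,"dx":0,"dy":0,"dz":0,"yaw":0},{"grip":1,"dx":0,"dy":0,"dz":0,"yaw":0}])

```text
time_s: 4.73
tool_pos: [0.4976, -0.2195, 0.0594]
tcp_rot: [0.001, 0.74, 0.672, 0.001]
force: [1.8, 0.1, 4.5]
opening: 0.004
grip_force: 2.3
```

Emit:
jog_arm(moves=[{"grip":1,"dx":0,"dy":0,"dz":0.007,"yaw":0},{"grip":1,"dx":0,"dy":0,"dz":0,"yaw":0},{"grip":1,"dx":0,"dy":0,"dz":0,"yaw":0}])

```text
time_s: 4.98
tool_pos: [0.4977, -0.2195, 0.0588]
tcp_rot: [0.001, 0.74, 0.672, 0.001]
force: [-1.7, 2.7, 20.7]
opening: -0.002
grip_force: 10.5
```

Emit:
jog_arm(moves=[{"grip":1,"dx":0,"dy":0,"dz":-0.03,"yaw":0},{"grip":1,"dx":0,"dy":0,"dz":-0.05,"yaw":0},{"grip":1,"dx":0,"dy":0,"dz":-0.08,"yaw":0},{"grip":1,"dx":0,"dy":0,"dz":-0.1,"yaw":0},{"grip":1,"dx":0,"dy":0,"dz":-0.12,"yaw":0},{"grip":1,"dx":0,"dy":0,"dz":-0.1,"yaw":0},{"grip":1,"dx":0,"dy":0,"dz":0,"yaw":0}])

```text
time_s: 5.57
tool_pos: [0.4984, -0.2207, 0.2063]
tcp_rot: [0.004, 0.74, 0.672, 0.002]
force: [0.9, -0.1, -0.4]
opening: -0.002
grip_force: 0.0
```

```bash
python3 - <<'E'
from h import *
y=np.radians(-5.5);Q=np.array([[np.cos(y),-np.sin(y)],[np.sin(y),np.cos(y)]]);c=np.array([.5483,.0407])
w=Q.T@(np.array([.555,.272])-c);print(w)
s=c+Q@(w+[0,.105]);print('start',s, 'end', c+Q@[w[0],.0+.06])
tomove([*s,.2])
E
```

```text
[-0.01549997  0.23087731]
start [0.5650638 0.3765166] end [0.53862214 0.10190938]
t 5.57 tcp [ 0.4984 -0.2207  0.2063] F [ 0.9 -0.1 -0.4] open -0.0 tool-y deg -5.53 z [ 0.008 -0.003 -1.   ] shift [2.0028 0.0292 0.0166]
```

Emit:
jog_arm(moves=[{"grip":1,"dx":0.118,"dy":0.03,"dz":0,"yaw":0},{"grip":1,"dx":0.118,"dy":0,"dz":0,"yaw":0},{"grip":1,"dx":0.118,"dy":0,"dz":0,"yaw":0},{"grip":1,"dx":0.118,"dy":0,"dz":0,"yaw":0},{"grip":1,"dx":0.118,"dy":0,"dz":0,"yaw":0},{"grip":1,"dx":0.118,"dy":0,"dz":0,"yaw":0},{"grip":1,"dx":0.118,"dy":0,"dz":0,"yaw":0},{"grip":1,"dx":0.118,"dy":0,"dz":0,"yaw":0},{"grip":1,"dx":0.118,"dy":0,"dz":0,"yaw":0},{"grip":1,"dx":0.118,"dy":0,"dz":0,"yaw":0},{"grip":1,"dx":0.118,"dy":0,"dz":0,"yaw":0},{"grip":1,"dx":0.118,"dy":0,"dz":0,"yaw":0},{"grip":1,"dx":0.118,"dy":0,"dz":0,"yaw":0},{"grip":1,"dx":0.118,"dy":0,"dz":0,"yaw":0},{"grip":-0.4,"dx":0.118,"dy":0,"dz":0,"yaw":0},{"grip":-0.4,"dx":0.118,"dy":0,"dz":0,"yaw":0},{"grip":-0.4,"dx":0.118,"dy":0,"dz":0,"yaw":0},{"grip":-0.4,"dx":0,"dy":0,"dz":0,"yaw":0},{"grip":-0.4,"dx":0,"dy":0,"dz":0,"yaw":0},{"grip":-0.4,"dx":0,"dy":0,"dz":0,"yaw":0}])

```text
time_s: 7.23
tool_pos: [0.5628, 0.3779, 0.1997]
tcp_rot: [0.0, 0.74, 0.672, -0.001]
force: [-1.3, -0.8, -0.9]
opening: 0.699
grip_force: 0.0
```

```bash
python3 - <<'E'
from h import *
tomove([.565,.3765,.065])
E
```

```text
t 7.23 tcp [0.5628 0.3779 0.1997] F [-1.3 -0.8 -0.9] open 0.7 tool-y deg -5.51 z [-0.001 -0.002 -1.   ] shift [-0.0029  0.0082  0.4491]
```

Emit:
jog_arm(moves=[{"grip":-0.4,"dx":0,"dy":0.008,"dz":0.08,"yaw":0},{"grip":-0.4,"dx":0,"dy":0,"dz":0.1,"yaw":0},{"grip":-0.4,"dx":0,"dy":0,"dz":0.1,"yaw":0},{"grip":-0.4,"dx":0,"dy":0,"dz":0.08,"yaw":0},{"grip":-0.4,"dx":0,"dy":0,"dz":0.06,"yaw":0},{"grip":-0.4,"dx":0,"dy":0,"dz":0.02,"yaw":0},{"grip":-0.4,"dx":0,"dy":0,"dz":0,"yaw":0},{"grip":-0.4,"dx":0,"dy":0,"dz":0,"yaw":0}])

```text
time_s: 7.9
tool_pos: [0.5662, 0.3777, 0.0696]
tcp_rot: [0.0, 0.741, 0.672, 0.0]
force: [0.9, -0.4, 0.3]
opening: 0.698
grip_force: 0.0
```

Emit:
jog_arm(moves=[{"grip":-0.4,"dx":-0.02,"dy":0,"dz":0,"yaw":0},{"grip":-0.4,"dx":-0.025,"dy":0,"dz":0,"yaw":0},{"grip":-0.4,"dx":-0.025,"dy":0,"dz":0,"yaw":0},{"grip":-0.4,"dx":-0.025,"dy":0,"dz":0,"yaw":0},{"grip":-0.4,"dx":-0.025,"dy":0,"dz":0,"yaw":0},{"grip":-0.4,"dx":-0.025,"dy":0,"dz":0,"yaw":0},{"grip":-0.4,"dx":-0.025,"dy":0,"dz":0,"yaw":0},{"grip":-0.4,"dx":-0.025,"dy":0,"dz":0,"yaw":0},{"grip":-0.4,"dx":-0.025,"dy":0,"dz":0,"yaw":0},{"grip":-0.4,"dx":-0.02,"dy":0,"dz":0,"yaw":0},{"grip":-0.4,"dx":0,"dy":0,"dz":0,"yaw":0}])

```text
time_s: 8.82
tool_pos: [0.5585, 0.3054, 0.0689]
tcp_rot: [0.0, 0.741, 0.672, -0.0]
force: [0.7, 0.6, 0.4]
opening: 0.695
grip_force: 0.2
```

```bash
cat >> h.py <<'E'
def wheel(f=None):
    im,d,p=snap('top',f); P=cloud(p,d); hsv=cv2.cvtColor(im,cv2.COLOR_RGB2HSV)
    y=np.radians(-5.5);Q=np.array([[np.cos(y),-np.sin(y)],[np.sin(y),np.cos(y)]]);c=np.array([.5483,.0407])
    L=(P[...,:2]-c)@Q
    m=(hsv[...,0]>20)&(hsv[...,0]<34)&(hsv[...,1]>90)&(abs(L[...,0])<.12)&(L[...,1]<.32)&(L[...,1]>-.12)&(P[...,2]>.08)
    q=L[m];print('wheel px',m.sum(),'lo',q.min(0).round(4),'hi',q.max(0).round(4),'mid',((q.min(0)+q.max(0))/2).round(4),'z',np.median(P[m][:,2]).round(4))
E
python3 - <<'E'
from h import *
wheel('top2.png'); tomove([.5386,.102,.065])
E
```

```text
wheel px 631 lo [-0.0835  0.1472] hi [0.038  0.2488] mid [-0.0227  0.198 ] z 0.1099
t 8.87 tcp [0.5584 0.3057 0.0687] F [ 0.8 -0.4 -0.7] open 0.7 tool-y deg -5.56 z [-0.001 -0.001 -1.   ] shift [-0.6823 -0.      0.013 ]
```

View pics/top2.png

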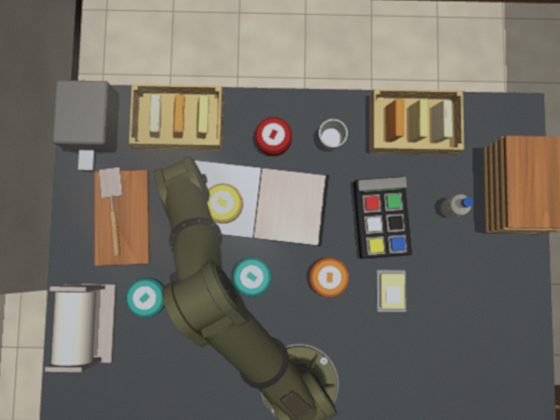

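The wheel is being pushed squarely, at (222,203) in the picture, and lies flat with its top at z=0.110. I'll carry on.

Emit:
jog_arm(moves=[{"grip":-0.4,"dx":-0.015,"dy":0,"dz":0,"yaw":0},{"grip":-0.4,"dx":-0.025,"dy":0,"dz":0,"yaw":0},{"grip":-0.4,"dx":-0.03,"dy":0,"dz":0,"yaw":0},{"grip":-0.4,"dx":-0.03,"dy":0,"dz":0,"yaw":0},{"grip":-0.4,"dx":-0.03,"dy":0,"dz":0,"yaw":0},{"grip":-0.4,"dx":-0.03,"dy":0,"dz":0,"yaw":0},{"grip":-0.4,"dx":-0.03,"dy":0,"dz":0,"yaw":0},{"grip":-0.4,"dx":-0.03,"dy":0,"dz":0,"yaw":0},{"grip":-0.4,"dx":-0.03,"dy":0,"dz":0,"yaw":0},{"grip":-0.4,"dx":-0.03,"dy":0,"dz":0,"yaw":0},{"grip":-0.4,"dx":-0.03,"dy":0,"dz":0,"yaw":0},{"grip":-0.4,"dx":-0.03,"dy":0,"dz":0,"yaw":0},{"grip":-0.4,"dx":-0.03,"dy":0,"dz":0,"yaw":0},{"grip":-0.4,"dx":-0.03,"dy":0,"dz":0,"yaw":0},{"grip":-0.4,"dx":-0.03,"dy":0,"dz":0,"yaw":0},{"grip":-0.4,"dx":-0.03,"dy":0,"dz":0,"yaw":0},{"grip":-0.4,"dx":-0.03,"dy":0,"dz":0,"yaw":0},{"grip":-0.4,"dx":-0.025,"dy":0,"dz":0,"yaw":0},{"grip":-0.4,"dx":-0.015,"dy":0,"dz":0,"yaw":0},{"grip":-0.4,"dx":0,"dy":0,"dz":0,"yaw":0}])

```text
time_s: 10.53
tool_pos: [0.5432, 0.1469, 0.0687]
tcp_rot: [0.0, 0.741, 0.672, -0.0]
force: [0.8, -0.8, 0.1]
opening: 0.697
grip_force: 0.0
```

```bash
python3 - <<'E'
from h import *
wheel('top3.png'); tomove([.5386,.102,.07])
E
```

```text
wheel px 468 lo [-0.1086 -0.0124] hi [0.0383 0.1012] mid [-0.0351  0.0444] z 0.1095
t 10.58 tcp [0.5434 0.1476 0.0688] F [ 0.4  0.3 -0.3] open 0.7 tool-y deg -5.57 z [-0.    -0.001 -1.   ] shift [-0.1529 -0.001  -0.004 ]
```

Emit:
jog_arm(moves=[{"grip":-0.4,"dx":-0.015,"dy":0,"dz":0,"yaw":0},{"grip":-0.4,"dx":-0.025,"dy":0,"dz":0,"yaw":0},{"grip":-0.4,"dx":-0.025,"dy":0,"dz":0,"yaw":0},{"grip":-0.4,"dx":-0.025,"dy":0,"dz":0,"yaw":0},{"grip":-0.4,"dx":-0.025,"dy":0,"dz":0,"yaw":0},{"grip":-0.4,"dx":-0.02,"dy":0,"dz":0,"yaw":0},{"grip":-0.4,"dx":-0.015,"dy":0,"dz":0,"yaw":0},{"grip":-0.4,"dx":0,"dy":0,"dz":0,"yaw":0},{"grip":-0.4,"dx":0,"dy":0,"dz":0,"yaw":0}])

```text
time_s: 11.33
tool_pos: [0.5389, 0.1029, 0.0686]
tcp_rot: [0.0, 0.741, 0.672, -0.0]
force: [0.1, -0.4, -0.1]
opening: 0.7
grip_force: 0.0
```

Emit:
jog_arm(moves=[{"grip":-0.4,"dx":0.02,"dy":0,"dz":0,"yaw":0},{"grip":-0.4,"dx":0.05,"dy":0,"dz":0,"yaw":0},{"grip":-0.4,"dx":0.08,"dy":0,"dz":0,"yaw":0},{"grip":-0.4,"dx":0.1,"dy":0,"dz":0,"yaw":0},{"grip":-0.4,"dx":0.08,"dy":0,"dz":0,"yaw":0},{"grip":-0.4,"dx":0,"dy":0,"dz":-0.1,"yaw":0},{"grip":-0.4,"dx":0,"dy":0,"dz":-0.13,"yaw":0},{"grip":-0.4,"dx":0,"dy":0,"dz":-0.13,"yaw":0},{"grip":-0.4,"dx":0,"dy":0,"dz":-0.1,"yaw":0},{"grip":1,"dx":0,"dy":0,"dz":0,"yaw":0},{"grip":1,"dx":0,"dy":0,"dz":0,"yaw":0}])

```text
time_s: 12.25
tool_pos: [0.5493, 0.2035, 0.2086]
tcp_rot: [0.001, 0.74, 0.673, 0.002]
force: [-0.2, -0.1, -0.3]
opening: 0.43
grip_force: 0.0
```

```bash
python3 - <<'E'
from h import *
wheel('top4.png'); tomove([.432,-.224,.2])
E
```

```text
wheel px 746 lo [-0.0771 -0.056 ] hi [0.0397 0.0576] mid [-0.0187  0.0008] z 0.1091
t 12.3 tcp [0.5483 0.2031 0.2069] F [-0.6 -0.1 -0.3] open 0.34 tool-y deg -5.45 z [ 0.001  0.    -1.   ] shift [-1.4542 -0.2506  0.0222]
```

View pics/top4.png

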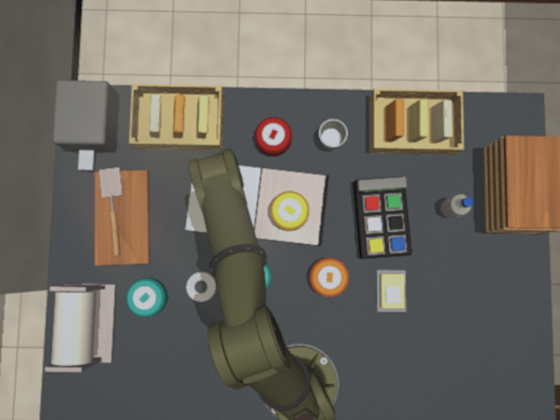

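The wheel is at (290,210) in the picture, about (-19, +1) mm in the plate frame, with its top at 109 mm. It is wholly on the plate and let go. Next is the yellow key.

Emit:
jog_arm(moves=[{"grip":1,"dx":-0.09,"dy":-0.01,"dz":0,"yaw":0},{"grip":1,"dx":-0.11,"dy":-0.02,"dz":0,"yaw":0},{"grip":1,"dx":-0.11,"dy":-0.02,"dz":0,"yaw":0},{"grip":1,"dx":-0.11,"dy":-0.02,"dz":0,"yaw":0},{"grip":1,"dx":-0.11,"dy":-0.02,"dz":0,"yaw":0},{"grip":1,"dx":-0.11,"dy":-0.02,"dz":0,"yaw":0},{"grip":1,"dx":-0.11,"dy":-0.02,"dz":0,"yaw":0},{"grip":1,"dx":-0.11,"dy":-0.02,"dz":0,"yaw":0},{"grip":1,"dx":-0.11,"dy":-0.02,"dz":0,"yaw":0},{"grip":1,"dx":-0.11,"dy":-0.02,"dz":0,"yaw":0},{"grip":1,"dx":-0.11,"dy":-0.02,"dz":0,"yaw":0},{"grip":1,"dx":-0.11,"dy":-0.02,"dz":0,"yaw":0},{"grip":1,"dx":-0.1,"dy":-0.02,"dz":0,"yaw":0},{"grip":1,"dx":-0.05,"dy":0,"dz":0,"yaw":0},{"grip":1,"dx":0,"dy":0,"dz":0,"yaw":0},{"grip":1,"dx":0,"dy":0,"dz":0,"yaw":0}])

```text
time_s: 13.63
tool_pos: [0.4314, -0.2232, 0.2053]
tcp_rot: [-0.001, 0.741, 0.672, -0.001]
force: [0.2, -0.0, -0.4]
opening: -0.0
grip_force: 0.0
```

```bash
python3 - <<'E'
from h import *
tomove([.432,-.224,.075])
E
```

```text
t 13.63 tcp [ 0.4314 -0.2232  0.2053] F [ 0.2 -0.  -0.4] open -0.0 tool-y deg -5.61 z [-0.003  0.001 -1.   ] shift [-0.0027  0.0035  0.4343]
```

Emit:
jog_arm(moves=[{"grip":1,"dx":-0.003,"dy":0.003,"dz":0.06,"yaw":0},{"grip":1,"dx":0,"dy":0,"dz":0.1,"yaw":0},{"grip":1,"dx":0,"dy":0,"dz":0.1,"yaw":0},{"grip":1,"dx":0,"dy":0,"dz":0.08,"yaw":0},{"grip":1,"dx":0,"dy":0,"dz":0.06,"yaw":0},{"grip":1,"dx":0,"dy":0,"dz":0.03,"yaw":0},{"grip":1,"dx":0,"dy":0,"dz":0,"yaw":0},{"grip":1,"dx":0,"dy":0,"dz":0,"yaw":0}])

```text
time_s: 14.3
tool_pos: [0.4332, -0.2233, 0.0776]
tcp_rot: [-0.001, 0.74, 0.673, -0.0]
force: [-0.3, -0.6, -0.2]
opening: -0.002
grip_force: 0.0
```

Emit:
jog_arm(moves=[{"grip":1,"dx":0,"dy":0,"dz":0.02,"yaw":0},{"grip":1,"dx":0,"dy":0,"dz":0.02,"yaw":0},{"grip":1,"dx":0,"dy":0,"dz":0.01,"yaw":0},{"grip":1,"dx":0,"dy":0,"dz":0.005,"yaw":0},{"grip":1,"dx":0,"dy":0,"dz":0,"yaw":0},{"grip":1,"dx":0,"dy":0,"dz":0,"yaw":0}])

```text
time_s: 14.8
tool_pos: [0.4339, -0.2244, 0.0616]
tcp_rot: [0.001, 0.74, 0.672, 0.0]
force: [2.6, 0.3, 3.1]
opening: 0.002
grip_force: 1.8
```

Emit:
jog_arm(moves=[{"grip":1,"dx":0,"dy":0,"dz":0.008,"yaw":0},{"grip":1,"dx":0,"dy":0,"dz":0.004,"yaw":0},{"grip":1,"dx":0,"dy":0,"dz":0,"yaw":0},{"grip":1,"dx":0,"dy":0,"dz":0,"yaw":0}])

```text
time_s: 15.13
tool_pos: [0.434, -0.2244, 0.0589]
tcp_rot: [0.001, 0.74, 0.672, 0.001]
force: [0.9, 2.6, 17.6]
opening: -0.002
grip_force: 8.8
```

Emit:
jog_arm(moves=[{"grip":1,"dx":0,"dy":0,"dz":-0.03,"yaw":0},{"grip":1,"dx":0,"dy":0,"dz":-0.05,"yaw":0},{"grip":1,"dx":0,"dy":0,"dz":-0.08,"yaw":0},{"grip":1,"dx":0,"dy":0,"dz":-0.08,"yaw":0},{"grip":1,"dx":0,"dy":0,"dz":-0.03,"yaw":0},{"grip":1,"dx":0,"dy":0,"dz":0,"yaw":0},{"grip":1,"dx":0,"dy":0,"dz":0,"yaw":0}])

```text
time_s: 15.72
tool_pos: [0.4325, -0.2241, 0.1382]
tcp_rot: [-0.0, 0.74, 0.672, -0.0]
force: [-0.1, 0.2, 0.2]
opening: 0.001
grip_force: 0.0
```

```bash
python3 - <<'E'
from h import *
tomove([.568,-.2795,.075])
E
```

```text
t 15.72 tcp [ 0.4325 -0.2241  0.1382] F [-0.1  0.2  0.2] open 0.0 tool-y deg -5.5 z [-0.  0. -1.] shift [-0.1406  0.4675  0.2103]
```

Emit:
jog_arm(moves=[{"grip":1,"dx":-0.02,"dy":0.07,"dz":0,"yaw":0},{"grip":1,"dx":-0.03,"dy":0.1,"dz":0,"yaw":0},{"grip":1,"dx":-0.03,"dy":0.1,"dz":0,"yaw":0},{"grip":1,"dx":-0.03,"dy":0.1,"dz":0,"yaw":0},{"grip":1,"dx":-0.03,"dy":0.1,"dz":0,"yaw":0},{"grip":1,"dx":0,"dy":0,"dz":0,"yaw":0},{"grip":1,"dx":0,"dy":0,"dz":0,"yaw":0},{"grip":1,"dx":0,"dy":0,"dz":0,"yaw":0}])

```text
time_s: 16.38
tool_pos: [0.5677, -0.2791, 0.1365]
tcp_rot: [-0.002, 0.74, 0.672, -0.001]
force: [-0.4, 0.7, 0.5]
opening: 0.001
grip_force: 0.0
```

```bash
python3 - <<'E'
from h import *
tomove([.568,-.2795,.075])
E
```

```text
t 16.38 tcp [ 0.5677 -0.2791  0.1365] F [-0.4  0.7  0.5] open 0.0 tool-y deg -5.51 z [-0.004  0.001 -1.   ] shift [-0.0014  0.002   0.205 ]
```

Emit:
jog_arm(moves=[{"grip":1,"dx":0,"dy":0,"dz":0.06,"yaw":0},{"grip":1,"dx":0,"dy":0,"dz":0.07,"yaw":0},{"grip":1,"dx":0,"dy":0,"dz":0.05,"yaw":0},{"grip":1,"dx":0,"dy":0,"dz":0.025,"yaw":0},{"grip":1,"dx":0,"dy":0,"dz":0,"yaw":0},{"grip":1,"dx":0,"dy":0,"dz":0,"yaw":0}])

```text
time_s: 16.88
tool_pos: [0.5687, -0.2795, 0.0772]
tcp_rot: [-0.0, 0.74, 0.672, -0.0]
force: [0.6, 0.4, 0.8]
opening: -0.004
grip_force: 0.0
```

Emit:
jog_arm(moves=[{"grip":1,"dx":0,"dy":0,"dz":0.02,"yaw":0},{"grip":1,"dx":0,"dy":0,"dz":0.02,"yaw":0},{"grip":1,"dx":0,"dy":0,"dz":0.01,"yaw":0},{"grip":1,"dx":0,"dy":0,"dz":0.005,"yaw":0},{"grip":1,"dx":0,"dy":0,"dz":0,"yaw":0},{"grip":1,"dx":0,"dy":0,"dz":0,"yaw":0}])

```text
time_s: 17.38
tool_pos: [0.5699, -0.28, 0.0611]
tcp_rot: [0.001, 0.74, 0.672, 0.0]
force: [1.1, -0.8, 4.1]
opening: 0.005
grip_force: 2.0
```

Emit:
jog_arm(moves=[{"grip":1,"dx":0,"dy":0,"dz":0.008,"yaw":0},{"grip":1,"dx":0,"dy":0,"dz":0.003,"yaw":0},{"grip":1,"dx":0,"dy":0,"dz":0,"yaw":0},{"grip":1,"dx":0,"dy":0,"dz":0,"yaw":0}])

```text
time_s: 17.72
tool_pos: [0.57, -0.2799, 0.059]
tcp_rot: [0.001, 0.74, 0.672, 0.001]
force: [-1.6, 0.9, 15.0]
opening: 0.0
grip_force: 7.2
```

Emit:
jog_arm(moves=[{"grip":1,"dx":0,"dy":0,"dz":-0.03,"yaw":0},{"grip":1,"dx":0,"dy":0,"dz":-0.05,"yaw":0},{"grip":1,"dx":0,"dy":0,"dz":-0.08,"yaw":0},{"grip":1,"dx":0,"dy":0,"dz":-0.1,"yaw":0},{"grip":1,"dx":0,"dy":0,"dz":-0.1,"yaw":0},{"grip":1,"dx":0,"dy":0,"dz":-0.05,"yaw":0},{"grip":1,"dx":0,"dy":0,"dz":0,"yaw":0},{"grip":1,"dx":0,"dy":0,"dz":0,"yaw":0},{"grip":1,"dx":0,"dy":0,"dz":0,"yaw":0}])

```text
time_s: 18.47
tool_pos: [0.5685, -0.2789, 0.179]
tcp_rot: [-0.001, 0.74, 0.672, -0.0]
force: [0.3, 0.3, -0.4]
opening: -0.004
grip_force: 0.0
```

```bash
python3 - <<'E'
from h import *
wheel('top5.png'); tomove([.568,-.2795,.2])
im,d,p=snap('wrist'); P=cloud(p,d); K,A,t=cam(p)
for n,X in [('white',[.4965,-.219,.067]),('yellow',[.432,-.224,.067]),('green',[.5685,-.279,.067])]:
    q=K@(A.T@(np.array(X)-t));u,v=(q[:2]/q[2]).round().astype(int);print(n,u,v,P[v,u].round(4) if 0<=v<420 and 0<=u<560 else '')
E
```

```text
wheel px 753 lo [-0.0776 -0.0561] hi [0.0408 0.0576] mid [-0.0184  0.0007] z 0.1091
t 18.52 tcp [ 0.5684 -0.2789  0.1787] F [ 0.1 -0.1 -0.3] open -0.0 tool-y deg -5.48 z [-0.003  0.001 -1.   ] shift [-0.0021 -0.0015 -0.071 ]
white 184 137 [ 0.4963 -0.2192  0.0662]
yellow 104 151 [ 0.4331 -0.2238  0.0684]
green 284 203 [ 0.5682 -0.2791  0.067 ]
```

All three keys are back up, and the wheel is at rest on the plate.

```bash
python3 -c "
from h import *
print(order.job_done())"
```

```text
the job is handed in; nothing more can be done
None
```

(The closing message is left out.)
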